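Centre the pan on the induction hob, click the selector to 4, press start

TASK

Get the frying pan preheating: push it by its side, keeping your fingers off its handle and without lifting it, until it stands centred on the heating ring of the induction hob. Then turn the power selector to level 4, the fourth click clockwise from off, by pushing one side of its wing with a fingertip rather than pinching it, and leave it clicked in there. Only then press the start key right down and let it go; leave the things around the hob where they are.

Things in the scene. Friction and masses are not known exactly. Their poses are not given: they have to be found in the camera images.
- hob: portable induction hob, steel, 310 mm deep (own x, to its back) by 300 mm wide (own y, to its left), fixed. Origin: centre of its underside. Level black glass top 72 mm high, from 62 mm before the origin to 150 mm behind it. Before it a console, 85 mm deep, slopes at 0.22 rad from 68 mm high at the glass to 49 mm at the front edge: selector on its left half, start key on its right half.
- ring (a point): centre of the white heating ring printed on the glass (ring radius 88 mm), 72 mm above the worktop; 42 mm behind the hob's origin, on the hob's middle line.
- pan: empty aluminium frying pan, about 0.65 kg: base 120 mm across, side flaring to a rim 156 mm across, 42 mm high; stands on the glass 40 to 70 mm off the ring's centre, mostly to the hob's left. Origin: centre of its underside. Slides on the glass under a push of about 3 to 6 N at its side.
- pan_handle: the pan's long handle: origin as the pan's; it leaves the pan along the pan's own -y (to the hob's right, turned up to 0.45 rad towards its back), from 75 to 225 mm from the pan's centre, rising from 25 to 66 mm above the glass.
- selector (a joint): power selector angle, rad: 0 off, growing clockwise seen from above, stops at 0 and 3.14. A sprung detent clicks every 0.524 rad (30 degrees): off, levels 1 to 6; level 4 is 2.094. Pushed past the crest half way between two clicks, it springs on by itself into the next and stays. Starts clicked in at off, 1 or 2. Turning takes about 0.05 N m (2.5 N at 20 mm from the axis).
- selector_axis (a point): point on the selector's axis, 16 mm above the console face. Its own z is the axis (leans 0.22 rad to the hob's front), its own y the pointer's direction: to the hob's left at off, back at level 3, right at level 6. Printed round it clockwise: a small circle for off, then six ever longer bars for levels 1 to 6. Black skirt of 54 mm diameter, 7 mm high, carries the wing.
- selector_nose (a point): point in the selector's upright wing near its pointer end, 22 mm from the axis, 16 mm above the console face; turns with it. The black wing spans the skirt: 54 mm long, 9.4 mm thick over its flat faces, from 7 to 27 mm above the console face, white index line on its pointer end. The face to push for clockwise is the one on the point's own -x side.
- start (a joint): travel of the start key in m: 0 released, 0.005 fully pressed, counts as pressed beyond 0.0035. A spring returns it; fully down takes 4 N.
- start_top (a point): centre of the top of the round black start key (24 mm across, in a steel collar), on the right half of the console under a power symbol; pressed square to the console face (0.22 rad off vertical), straight down works too.
- salt_shaker: bystander: salt shaker, glass with a grey dome top, 44 mm wide, 90 mm tall; left of the hob on the worktop. Origin: centre of its underside as it stands.
- pepper_jar: bystander: spice jar with a red cap, 45 mm wide, 106 mm tall; left of the hob on the worktop. Origin: centre of its underside as it stands.
- lemon: bystander: lemon, 78x55x56 mm; left of the hob on the worktop. Origin: centre of its underside as it stands.
- dip_bowl: bystander: white dip bowl, 101 mm wide, 45 mm tall; right of the hob on the worktop. Origin: centre of its underside as it stands.
- sauce_cup0: bystander: square white sauce cup, 82x82x35 mm; right of the hob on the worktop. Origin: centre of its underside as it stands.
- tongs: bystander: steel tongs, lie flat, 315x62x35 mm; right of the hob on the worktop. Origin: centre of its underside as it stands.

How it is judged:
By the outcome, as a careful person would: the job done as asked, in the order asked, and still so for the second after the job is handed in, with the robot touching nothing.
It also fails if it takes over 64 s, if anything falls off the work surface, if the arm or the gripper's body presses on something with over 40 N, if the wrist force passes 120 N, or if a joint passes its speed limit or range.

ROBOT

A 6-joint arm with a two-finger parallel gripper is mounted at the origin on a cart in front of the work surface, level with it; the furniture and walls round the work are solid. World frame = base frame: x ahead of the robot, y to its left, z up, the work surface at z = 0. Lengths are in mm, angles in rad, forces in N, time in s.
With the tool pointing down it reaches from about 350 to 725 mm from the base axis. Payload 4.3 kg.
Tool frame: the origin (TCP) lies midway between the tips of the shut fingers; the grasp point (between the pads) lies 19 mm behind it; z points along the fingers, y is the line along which they close (so a half turn about z gives the same grasp; the last joint's range is limited). The gripper opens to 85 mm and grips with 20 to 120 N. Pads are 22 mm wide; open, the fingers measure 114 mm over their backs; the gripper's body (76 mm by 85 mm) begins 54 mm behind the grasp point. The pads swing forward as they close: fully open they stand 13 mm farther back than shut.
Start: joints at [-1.339, 0.377, 0.081, 1.274, 0, 1.46], TCP at [192.743, -541.772, 231.329] pointing down, gripper open.
Joint ranges: [-2.72, 2.72], [-0.84, 1.66], [-1.02, 1.22], [-1.77, 2.12], [-1.37, 1.28], [-3.14, 3.14]. Speed limits (rad/s): [2.57, 2.57, 3.14, 3.14, 3.14, 3.14].

INTERFACE

Orientations are given as a unit quaternion [x, y, z, w].
In Python, from workcell import manip, grab_frame, camera_params gives the robot as it stands. The module is installed in compiled form; this text tells all that it offers.
- The arm moves only by the tool step_arm, never from a script. Its arguments are lists of equal length, an entry for each row: "travel": the shift along the tool's x, y, z in cm, a list of three; "delta_rot": the turn, a rotation vector about the tool's x, y, z in degrees, a list of three. A call has 1 to 10 rows; each row shifts and turns the commanded pose from where the row before left it, along the tool's axes as they then stand; what a row does not reach is not made up. A row lasts 1/10 s, in which the tool goes at most 50 mm and 8.59 degrees, less where a joint would pass 70% of its speed; a pose out of reach is approached as far as the arm can. A call with a gripper value outside its range is refused whole. "claw" is the finger opening in cm, from 0 to 8.54, set as the call begins (left out, the last holds). The fingers move at their own pace and stop on an object; "force" is the grip in N (left out, the last holds). Time passes only in rows, so rows that do not move let the fingers close. It gives the time, the measured TCP pose, the force, the opening and the grip force at its end, in the units of the state.
- manip.get_state(): the state, without advancing time (a new reading comes with each control period).
- grab_frame(name): name is "side" or "top"; returns (picture, depth): 480x640x3 uint8, red, green, blue; 480x640 float32, mm along the optical axis (not along the pixel's ray), 0 where there is no reading.
- camera_params(name): a dict with "camera_matrix" (3x3 intrinsics, pixels), "R" (3x3) and "t" (3): a world point X has camera coordinates R X + t. Camera axes: x right, y down, z forward; pixel columns grow to the right and rows downward; lengths in mm; the calibration is good to about 2 mm. A picture is of the moment at which its call begins. camera_params takes no time and is no camera call.
- manip.close_job(): hands the job in; it is judged then, once.
The state is a dict: "time": time; "joint_pos": joint angles; "dq": joint speeds; "effort": joint torques, N m; "position": TCP position; "ee_rot": TCP orientation; "force": force on the tool from outside, world axes, zero at the start; "torque": the same for the moment, N m; "gripper_width": finger opening in mm; "grip_force": force on a finger pad.
Only numpy, scipy, OpenCV 4.12 (cv2) and the standard library are available. Lean on these libraries where they do the work, as an engineer would, in place of code of your own. Each camera call takes 0.05 s, during which the arm holds its last target. There are 200 camera calls.

## Working session

There is one attempt and no reset: what is moved stays moved. The work goes in short steps, Python scripts to look and compute and a tool call to move; the robot and the scene stay as the last step left them, time stands still between calls to the robot, and variables do not carry over. Pictures are saved under pics/ and viewed, at most 13 in all, crops included, and the job is handed in when it is done.

Besides the shell and the picture viewer there is one more tool, called after ">>>" by a JSON object that holds its "fn" and its "kwargs", one argument or row to a line. step_arm: Moves the arm, as the interface text tells. Its arguments: {"type":"object","properties":{"travel":{"type":"array"},"delta_rot":{"type":"array"},"claw":{"type":"number"},"force":{"type":"number"}},"required":["travel","delta_rot"]}

```bash
mkdir -p pics; cat > h.py <<'E'
import numpy as np, cv2
from workcell import manip, grab_frame, camera_params
from scipy.spatial.transform import Rotation as R
def shot(n,f):
    p,d=grab_frame(n); cv2.imwrite(f'pics/{f}.png',p[:,:,::-1]); np.save(f'pics/{f}.npy',d); return p,d
def pt(n,d,u,v):
    c=camera_params(n); K=np.array(c['camera_matrix']); 
    w=d[v-1:v+2,u-1:u+2]; z=np.median(w[w>0])
    return np.array(c['R']).T@(np.linalg.inv(K)@[u,v,1]*z-np.array(c['t']).ravel())
def plane(n,u,v,h):
    c=camera_params(n); K=np.array(c['camera_matrix']); Rm=np.array(c['R']); o=-Rm.T@np.array(c['t']).ravel()
    r=Rm.T@np.linalg.inv(K)@[u,v,1]; return o+r*(h-o[2])/r[2]
def pix(n,X):
    c=camera_params(n); q=np.array(c['camera_matrix'])@(np.array(c['R'])@X+np.array(c['t']).ravel()); return q[:2]/q[2]
E
python3 - <<'E'
from h import *
for n in('top','side'):
    shot(n,n+'0'); c=camera_params(n); print(n,np.array(c['camera_matrix'])[0,0],-np.array(c['R']).T@np.array(c['t']).ravel())
s=manip.get_state();print(s['time'],s['position'],R.from_quat(s['ee_rot']).as_matrix().round(2))
E
```

```text
top 612.5239907624045 [ 338.04691812  -59.08418666 1592.76045028]
side 434.48575578232783 [258.73138802 997.62719306 801.21393852]
0.1 [ 192.59779417 -541.15681355  230.43991871] [[ 0.94  0.34 -0.  ]
 [ 0.34 -0.94  0.  ]
 [ 0.   -0.   -1.  ]]
```

View pics/top0.png

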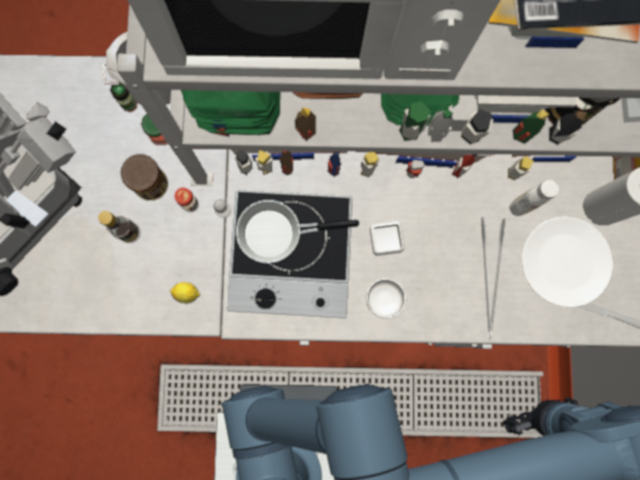

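View pics/side0.png

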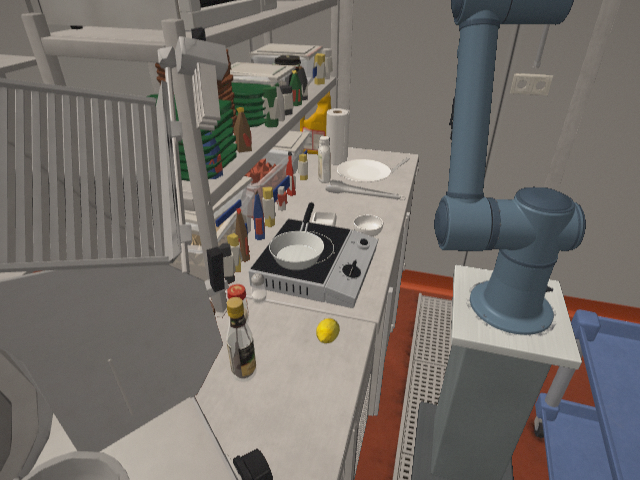

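The top view shows the hob at columns 230-352, rows 190-318, with the pan at about (268,233) and the ring around (292,236). The selector is at (265,298) and the start key at (320,302). I'll enlarge these.

```bash
python3 - <<'E'
from h import *
a=cv2.imread('pics/top0.png')[185:325,215:375]; cv2.imwrite('pics/c0.png',cv2.resize(a,None,fx=5,fy=4.2857*1.1667/1,interpolation=cv2.INTER_CUBIC)[:600] if 0 else cv2.resize(a,(640,560),interpolation=cv2.INTER_CUBIC))
d=np.load('pics/top0.npy')
for n,u,v in [('pan rim c',268,232),('sel',265,298),('start',320,302),('glassTR',345,200),('shelf',300,150),('salt',220,206),('lemon',185,292),('cup',386,238),('bowl',385,298),('glass',330,265),('consoleL',240,300)]: print(n,pt('top',d,u,v).round())
E
```

```text
pan rim c [603.  37.  77.]
sel [437.  39.  81.]
start [430. -96.  79.]
glassTR [ 690. -156.   72.]
shelf [744. -42. 312.]
salt [665. 158.  89.]
lemon [450. 243.  54.]
cup [ 606. -269.    5.]
bowl [ 448. -266.    7.]
glass [ 523. -120.   72.]
consoleL [433. 104.  56.]
```

View pics/c0.png

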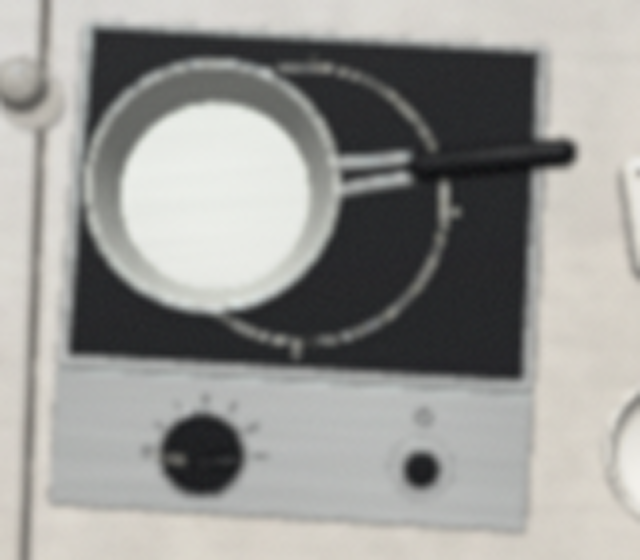

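The enlarged crop shows the glass corners at (92,28), (540,50), (525,378) and (70,353). The pan rim is centred at about (213,185). The selector at (202,455) points left, so it is at off. The start key is at (421,469).

```bash
python3 - <<'E'
from h import *
f=lambda x,y,h: plane('top',215+x/4-.375,185+y/4-.375,h)
L=[(92,28,150,150),(540,50,150,-150),(70,353,-62,150),(525,378,-62,-150)]
P=np.array([f(a,b,72)[:2] for a,b,_,_ in L]); Q=np.array([l[2:] for l in L],float)
ym=np.array([c*1. for c in Q]); 
# rigid fit
pc,qc=P.mean(0),Q.mean(0); H=(Q-qc).T@(P-pc); th=np.arctan2(H[0,1]-H[1,0],H.trace())
C=np.array([[np.cos(th),-np.sin(th)],[np.sin(th),np.cos(th)]]); o=pc-C@qc
print('yaw',th,'o',o,'res',(P-(Q@C.T+o)).round(1).tolist())
print('ring',o+C@[42,0], 'ring from print: right',f(447,207,72),'exp',o+C@[42,-88],'front',f(297,345,72),'exp',o+C@[-46,0],'back',f(318,66,72),o+C@[130,0])
hob=lambda p:(C.T@(p[:2]-o)).round(1)
for n,x,y,h in[('panrim',213,185,114),('panbase',215,195,74),('handle end',570,152,138),('sel',202,455,75),('index',177,459,84),('start',421,469,62)]:
    p=f(x,y,h);print(n,p.round(1),hob(p))
# circle fit of rim by depth/white-ish: use side view too
d=np.load('pics/top0.npy')
pts=[]
for v in range(188,275):
  for u in range(230,310):
    if d[v,u]>0:
      p=pt('top',d,u,v)
      if p[2]>104 and p[2]<122: pts.append(p)
pts=np.array(pts); print(len(pts))
from scipy.optimize import least_squares
m=pts[pts[:,1]>0]
s=least_squares(lambda c:np.hypot(m[:,0]-c[0],m[:,1]-c[1])-c[2],[610,40,76],loss='soft_l1'); print('rim fit',s.x)
print('start depth',pt('top',d,320,302),'sel depth',[pt('top',d,u,298).round() for u in(258,262,265,268,272)])
hp=[]
for v in range(215,235):
  for u in range(318,362):
    if d[v,u]>0:
      p=pt('top',d,u,v)
      if 105<p[2]<150: hp.append(p)
hp=np.array(hp);print('handle',hp.min(0),hp.max(0),np.polyfit(hp[:,1],hp[:,0],1))
E
```

```text
yaw -0.033851102648470376 o [554.18464548 -20.16496045] res [[-2.2, -7.3], [-1.0, 7.4], [1.7, -8.1], [1.5, 7.9]]
ring [596.16058393 -21.58643524] ring from print: right [ 595.72444838 -110.00970321   72.        ] exp [ 593.18225579 -109.53602058] front [506.65234126 -17.5861803   72.        ] exp [508.21099859 -18.6081071 ] back [684.95675148 -26.89608065  72.        ] [684.11016927 -24.56476339]
panrim [599.6  35.  114. ] [43.5 56.6]
panbase [600.3  36.1  74. ] [44.2 57.8]
handle end [ 619.6 -181.7  138. ] [  70.9 -159.2]
sel [436.8  39.5  75. ] [-119.3   55.7]
index [433.5  54.2  84. ] [-123.1   70.3]
start [431.5 -96.3  62. ] [-120.   -80.3]Traceback (most recent call last):
  File "<stdin>", line 20, in <module>
  File "h.py", line 7, in pt
    c=camera_params(n); K=np.array(c['camera_matrix']);
ValueError: time passes only in moves, steps and waits
```

>>> {"fn": "step_arm", "kwargs": {
  "travel": [
    [0,0,0],
    [0,0,0],
    [0,0,0],
    [0,0,0],
    [0,0,0],
    [0,0,0],
    [0,0,0],
    [0,0,0],
    [0,0,0]
  ],
  "delta_rot": [
    [0,0,-7.8],
    [0,0,-7.8],
    [0,0,-7.8],
    [0,0,-7.8],
    [0,0,-7.8],
    [0,0,-7.8],
    [0,0,-7.8],
    [0,0,-7.8],
    [0,0,-7.8]
  ],
  "claw": 6.0
}}

```text
time: 1.0
position: [192.6, -541.4, 230.7]
ee_rot: [0.706, 0.708, 0.0, -0.001]
force: [-0.2, 0.0, -0.5]
gripper_width: 60.0
grip_force: 0.0
```

```bash
sed -i 's/^def shot/_cp=camera_params; _c={}\ndef camera_params(n):\n    if n not in _c: _c[n]=_cp(n)\n    return _c[n]\ndef st():\n    s=manip.get_state(); m=R.from_quat(s["ee_rot"]).as_matrix(); print(round(s["time"],2),np.round(s["position"],1),"F",np.round(s["force"],1),"w",s["gripper_width"],"q",np.round(s["joint_pos"],2)); print(m.round(3).tolist()); return s,m\ndef shot/' h.py
python3 - <<'E'
from h import *
st()
d=np.load('pics/top0.npy')
pts=np.array([pt('top',d,u,v) for v in range(188,275) for u in range(230,310) if d[v,u]>0])
m=pts[(pts[:,2]>106)&(pts[:,2]<120)]
from scipy.optimize import least_squares
s=least_squares(lambda c:np.hypot(m[:,0]-c[0],m[:,1]-c[1])-c[2],[610,40,76],loss='soft_l1'); print('rim fit',s.x,len(m))
hp=np.array([pt('top',d,u,v) for v in range(215,235) for u in range(318,362) if d[v,u]>0]); hp=hp[(hp[:,2]>105)&(hp[:,2]<150)]
print('handle',hp.min(0),hp.max(0),np.polyfit(hp[:,1],hp[:,0],1))
E
```

```text
1.0 [ 192.6 -541.4  230.7] F [-0.2  0.  -0.5] w 60.03476764520379 q [-1.34  0.38  0.08  1.27 -0.    0.23]
[[-0.002, 1.0, -0.0], [1.0, 0.002, 0.001], [0.001, -0.0, -1.0]]
rim fit [598.83946086  34.05469025  74.65662827] 521
handle [ 602.43667143 -187.01774853  109.20156098] [627.49460242 -87.49821216 138.94081642] [-9.57786630e-02  6.01453381e+02]
```

>>> {"fn": "step_arm", "kwargs": {
  "travel": [
    [3.8,2.26,0],
    [3.8,2.26,0],
    [3.8,2.26,0],
    [3.8,2.26,0],
    [3.8,2.26,0],
    [3.8,2.26,0],
    [3.8,2.26,0],
    [3.8,2.26,0],
    [3.8,2.26,0],
    [3.8,2.26,0]
  ],
  "delta_rot": [
    [0,0,0],
    [0,0,0],
    [0,0,0],
    [0,0,0],
    [0,0,0],
    [0,0,0],
    [0,0,0],
    [0,0,0],
    [0,0,0],
    [0,0,0]
  ]
}}

```text
time: 2.0
position: [420.5, -160.8, 231.1]
ee_rot: [0.708, 0.706, -0.0, -0.0]
force: [1.1, -2.0, -0.6]
gripper_width: 59.8
grip_force: 0.0
```

>>> {"fn": "step_arm", "kwargs": {
  "travel": [
    [3.8,2.26,0],
    [3.8,2.26,0],
    [3.8,2.26,0],
    [3.8,2.26,0],
    [3.8,2.26,0],
    [3.8,2.26,0],
    [3.8,2.26,0],
    [3.8,2.26,0],
    [0,0,0],
    [0,0,0]
  ],
  "delta_rot": [
    [0,0,0],
    [0,0,0],
    [0,0,0],
    [0,0,0],
    [0,0,0],
    [0,0,0],
    [0,0,0],
    [0,0,0],
    [0,0,0],
    [0,0,0]
  ]
}}

```text
time: 3.0
position: [601.8, 141.3, 230.2]
ee_rot: [0.708, 0.706, -0.001, -0.0]
force: [-0.7, 0.2, -0.2]
gripper_width: 60.3
grip_force: 0.0
```

```bash
python3 - <<'E'
from h import *
st(); shot('side','side1'); shot('top','top1')
E
```

```text
3.0 [601.8 141.3 230.2] F [-0.7  0.2 -0.2] w 60.29116382474185 q [ 0.13  0.47  0.22  1.32 -0.    1.7 ]
[[0.002, 1.0, -0.002], [1.0, -0.002, -0.001], [-0.001, -0.002, -1.0]]
```

View pics/side1.png

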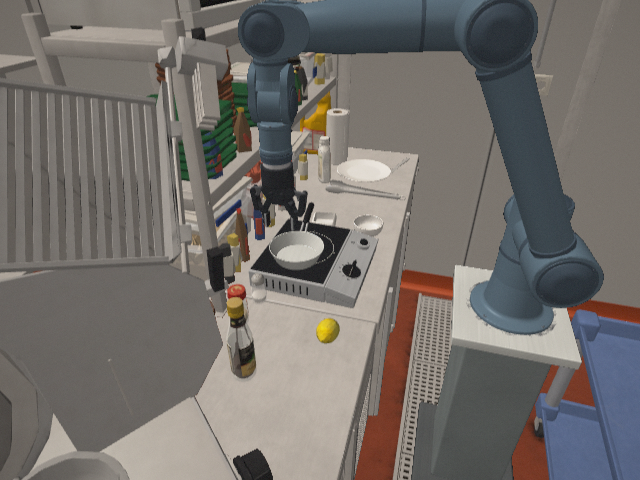

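The gripper is above the hob's left side and clear of the shelf. Next I descend and start pushing.

>>> {"fn": "step_arm", "kwargs": {
  "travel": [
    [0,-0.3,2.8],
    [0,0,2.8],
    [0,0,2.8],
    [0,0,2.8],
    [0,0,2.8],
    [0,0,0.2],
    [0,0,0],
    [-0.8,0,0],
    [-0.8,0,0],
    [-0.5,0,0]
  ],
  "delta_rot": [
    [0,0,0],
    [0,0,0],
    [0,0,0],
    [0,0,0],
    [0,0,0],
    [0,0,0],
    [0,0,0],
    [0,0,0],
    [0,0,0],
    [0,0,0]
  ]
}}

```text
time: 4.1
position: [600.1, 119.5, 91.0]
ee_rot: [0.709, 0.705, 0.002, 0.0]
force: [-1.1, 4.5, 2.9]
gripper_width: 59.9
grip_force: 2.0
```

>>> {"fn": "step_arm", "kwargs": {
  "travel": [
    [-0.5,0,0],
    [-0.5,0,0],
    [-0.5,0,0],
    [-0.5,0,0],
    [-0.5,0,0],
    [-0.5,0,0],
    [-0.5,0,0],
    [-0.5,0,0],
    [0,0,0]
  ],
  "delta_rot": [
    [0,0,0],
    [0,0,0],
    [0,0,0],
    [0,0,0],
    [0,0,0],
    [0,0,0],
    [0,0,0],
    [0,0,0],
    [0,0,0]
  ]
}}

```text
time: 5.0
position: [599.4, 78.7, 89.5]
ee_rot: [0.709, 0.706, -0.0, 0.001]
force: [0.3, 2.3, 1.5]
gripper_width: 59.6
grip_force: 1.4
```

```bash
python3 - <<'E'
from h import *
st(); p,d=shot('top','top2')
cv2.imwrite('pics/c2.png',cv2.resize(cv2.imread('pics/top2.png')[185:325,215:375],(640,560),interpolation=cv2.INTER_CUBIC))
pts=np.array([pt('top',d,u,v) for v in range(188,275) for u in range(230,330) if d[v,u]>0])
m=pts[(pts[:,2]>106)&(pts[:,2]<120)]
m=m[np.hypot(m[:,0]-598,m[:,1]-0)<110]
from scipy.optimize import least_squares
s=least_squares(lambda c:np.hypot(m[:,0]-c[0],m[:,1]-c[1])-75,[600,0],loss='cauchy',f_scale=3); print('rim fit',s.x,len(m))
E
```

```text
5.0 [599.4  78.7  89.5] F [0.3 2.3 1.5] w 59.64178354302714 q [ 0.03  0.51 -0.09  0.97 -0.    1.6 ]
[[0.004, 1.0, 0.001], [1.0, -0.004, -0.001], [-0.001, 0.001, -1.0]]
rim fit [602.78471514  -5.31471284] 462
```

View pics/c2.png

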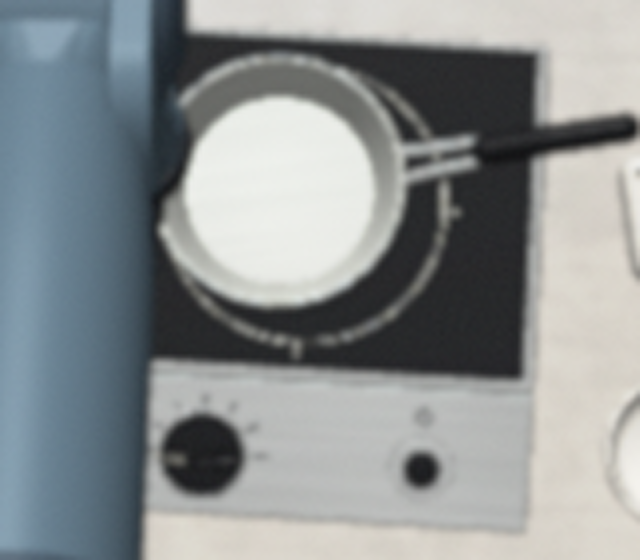

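The pan is sliding, with its rim centre now at crop (284,180), about 17 mm left of and 7 mm behind the ring's centre. I'll keep pushing on a diagonal.

>>> {"fn": "step_arm", "kwargs": {
  "travel": [
    [-0.4,-0.25,0],
    [-0.4,-0.25,0],
    [-0.4,-0.25,0],
    [0,0,0]
  ],
  "delta_rot": [
    [0,0,0],
    [0,0,0],
    [0,0,0],
    [0,0,0]
  ]
}}

```text
time: 5.45
position: [590.8, 66.8, 89.2]
ee_rot: [0.709, 0.705, -0.001, 0.0]
force: [0.3, 1.7, 2.0]
gripper_width: 60.0
grip_force: 1.0
```

```bash
cat > m.py <<'E'
from h import *
import sys
from scipy.optimize import least_squares
st(); p,d=shot('top',sys.argv[1])
g=(p.astype(int).sum(2)>600).astype(np.uint8); g[:, :240]=0; g[275:]=0;g[:190]=0
n,l,s,c=cv2.connectedComponentsWithStats(g); i=[k for k in range(1,n) if 1000<s[k,4]<4000 and s[k,2]<70]
for k in i: print('base blob',s[k],c[k],plane('top',*c[k],75).round(1))
pts=np.array([pt('top',d,u,v) for v in range(188,275) for u in range(230,335) if d[v,u]>0])
m=pts[(pts[:,2]>106)&(pts[:,2]<120)]
f=lambda c:np.hypot(m[:,0]-c[0],m[:,1]-c[1])-75
x=[598,-15]
for k in range(4):
    q=m; m=m[(np.abs(f(x))<(15,10,6,5)[k])]; x=least_squares(f,x,loss='soft_l1').x; 
    if k<3: m=q
print('rim fit',x,len(m))
hp=np.array([pt('top',d,u,v) for v in range(200,240) for u in range(335,385) if d[v,u]>0]); hp=hp[(hp[:,2]>110)&(hp[:,2]<150)]
a=np.polyfit(hp[:,1],hp[:,0],1); print('handle line: x at y=-22',np.polyval(a,-22),a[0])
E
python3 m.py top3
```

```text
5.45 [590.8  66.8  89.2] F [0.3 1.7 2. ] w 60.014876513501704 q [ 0.01  0.49 -0.12  0.96 -0.    1.58]
[[0.005, 1.0, -0.001], [1.0, -0.005, -0.001], [-0.001, -0.001, -1.0]]
base blob [ 267  212   47   51 1852] [290.18682505 236.68196544] [592.7 -19.   75. ]
rim fit [597.37798218 -18.13203427] 437
handle line: x at y=-22 598.0228022041509 -0.1978868909437912
```

>>> {"fn": "step_arm", "kwargs": {
  "travel": [
    [-0.2,-0.1,0],
    [-0.2,-0.1,0],
    [0,0,0]
  ],
  "delta_rot": [
    [0,0,0],
    [0,0,0],
    [0,0,0]
  ]
}}

```text
time: 5.8
position: [589.1, 63.5, 89.2]
ee_rot: [0.708, 0.706, -0.0, -0.0]
force: [0.8, 3.5, 1.1]
gripper_width: 60.1
grip_force: 1.5
```

>>> {"fn": "step_arm", "kwargs": {
  "travel": [
    [2,0,0],
    [3,0,0],
    [3,0,-2],
    [0,0,-4],
    [0,0,-4],
    [0,-3,-2],
    [0,-4,0],
    [0,-4,0],
    [0,-4,0],
    [0,0,0]
  ],
  "delta_rot": [
    [0,0,0],
    [0,0,0],
    [0,0,0],
    [0,0,0],
    [0,0,0],
    [0,0,0],
    [0,0,0],
    [0,0,0],
    [0,0,0],
    [0,0,0]
  ],
  "claw": 0
}}

```text
time: 6.8
position: [432.3, 142.8, 207.6]
ee_rot: [0.708, 0.706, -0.004, -0.002]
force: [-0.6, 0.1, -0.1]
gripper_width: -0.1
grip_force: 0.0
```

```bash
python3 m.py top4; python3 - <<'E'
from h import *
cv2.imwrite('pics/c4.png',cv2.resize(cv2.imread('pics/top4.png')[185:325,215:375],(640,560),interpolation=cv2.INTER_CUBIC))
E
```

```text
6.8 [432.3 142.8 207.6] F [-0.6  0.1 -0.1] w -0.05120370876376885 q [ 0.18  0.15 -0.28  1.15 -0.    1.75]
[[0.003, 1.0, -0.008], [1.0, -0.003, -0.004], [-0.004, -0.008, -1.0]]
base blob [ 268  213   49   50 1896] [291.54008439 237.4193038 ] [590.9 -22.5  75. ]
rim fit [596.23477174 -21.86528726] 498
handle line: x at y=-22 595.6567723421362 -0.20902443581814795
```

View pics/c4.png

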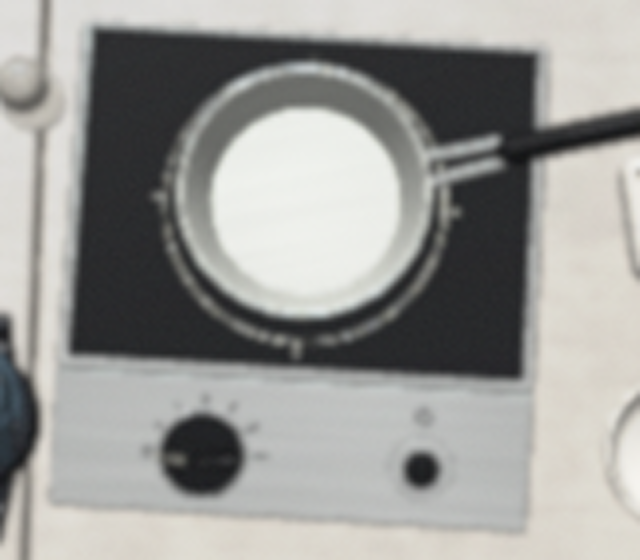

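The pan now sits inside the ring. Its base centre is at crop (306,202) and the ring's centre is at (306,204), so it is within about 1.5 mm. The selector's pointer is still at off. Next I work out the tool attitude for the selector.

```bash
cat > sel.py <<'E'
from h import *
th=-0.043; B=np.array([437.8,40,55.5]); z=np.array([0,0,1.])
b=np.array([np.cos(th),np.sin(th),0]); l=np.array([-np.sin(th),np.cos(th),0])
n=-np.sin(.22)*b+np.cos(.22)*z; u=np.cos(.22)*b+np.sin(.22)*z
T0=np.c_[-u,l,-n]   # tool x front, y left, z into face
def go(ang,c,h):
    s,m=st(); T=T0@R.from_rotvec([0,0,np.radians(ang)]).as_matrix()
    X=B+n*h+T@[c[0],c[1],0]
    print('rotvec deg (tool)',np.degrees(R.from_matrix(m.T@T).as_rotvec()).round(2),'shift tool cm now',(m.T@(X-s['position'])/10).round(2),'X',X.round(1))
    c_=m.T@(s['position']-B); print('tool rel axis in tool frame',c_.round(1))
E
python3 -c "
from sel import *
go(6,(26.5,22),13)"
```

```text
6.85 [436.  143.2 208.5] F [ 0.4 -0.6  1. ] w 0.12771686045017594 q [ 0.18  0.16 -0.27  1.14 -0.    1.75]
[[0.004, 1.0, -0.004], [1.0, -0.004, -0.003], [-0.003, -0.004, -1.0]]
rotvec deg (tool) [-10.31  -9.41 -81.36] shift tool cm now [-7.71 -2.26 14.58] X [412.6  65.8  62.9]
tool rel axis in tool frame [ 102.7   -2.8 -153.2]
```

>>> {"fn": "step_arm", "kwargs": {
  "travel": [
    [0,0,0],
    [0,0,0],
    [0,0,0],
    [0,0,0],
    [0,0,0],
    [0,0,0],
    [0,0,0],
    [0,0,0],
    [0,0,0],
    [0,0,0]
  ],
  "delta_rot": [
    [-1.03,-0.94,-8.14],
    [-1.03,-0.94,-8.14],
    [-1.03,-0.94,-8.14],
    [-1.03,-0.94,-8.14],
    [-1.03,-0.94,-8.14],
    [-1.03,-0.94,-8.14],
    [-1.03,-0.94,-8.14],
    [-1.03,-0.94,-8.14],
    [-1.03,-0.94,-8.14],
    [-1.03,-0.94,-8.14]
  ]
}}

```text
time: 7.85
position: [440.8, 143.7, 209.4]
ee_rot: [0.071, 0.991, 0.004, 0.112]
force: [0.5, -0.3, 0.1]
gripper_width: -0.1
grip_force: 0.0
```

```bash
python3 -c "
from sel import *
go(6,(26.5,22),13)"
```

```text
7.85 [440.8 143.7 209.4] F [ 0.5 -0.3  0.1] w -0.05189435458820758 q [ 0.22 -0.02 -0.49  0.88 -0.06  0.35]
[[-0.965, 0.139, 0.223], [0.141, 0.99, -0.008], [-0.222, 0.024, -0.975]]
rotvec deg (tool) [0.12 0.26 0.29] shift tool cm now [ 4.86 -8.46 13.71] X [412.6  65.8  62.9]
tool rel axis in tool frame [ -22.3  106.7 -150.2]
```

>>> {"fn": "step_arm", "kwargs": {
  "travel": [
    [1.62,-2.82,2.5],
    [1.62,-2.82,2.5],
    [1.62,-2.82,2.5],
    [0,0,2],
    [0,0,2],
    [0,0,1.2],
    [0,0,0],
    [0,0,0]
  ],
  "delta_rot": [
    [0,0,0.3],
    [0,0,0],
    [0,0,0],
    [0,0,0],
    [0,0,0],
    [0,0,0],
    [0,0,0],
    [0,0,0]
  ]
}}

```text
time: 8.65
position: [409.0, 66.6, 72.6]
ee_rot: [0.076, 0.991, 0.005, 0.111]
force: [-0.6, 0.1, 0.7]
gripper_width: -0.1
grip_force: 0.0
```

```bash
python3 -c "
from sel import *
go(6,(18.5,22),13)
p,d=shot('side','side5'); print(pix('side',B).round())
cv2.imwrite('pics/c5.png',cv2.resize(p[210:310,290:400,::-1],(660,600),interpolation=cv2.INTER_CUBIC))"
```

```text
8.65 [409.   66.6  72.6] F [-0.6  0.1  0.7] w -0.129956225474645 q [ 0.02  0.02 -0.86  0.48 -0.01  0.17]
[[-0.964, 0.15, 0.221], [0.152, 0.988, -0.008], [-0.22, 0.026, -0.975]]
rotvec deg (tool) [ 0.12  0.16 -0.34] shift tool cm now [-0.95 -0.05  1.03] X [420.3  64.6  64.7]
tool rel axis in tool frame [ 28.1  22.4 -23.3]
[350. 272.]
```

View pics/c5.png

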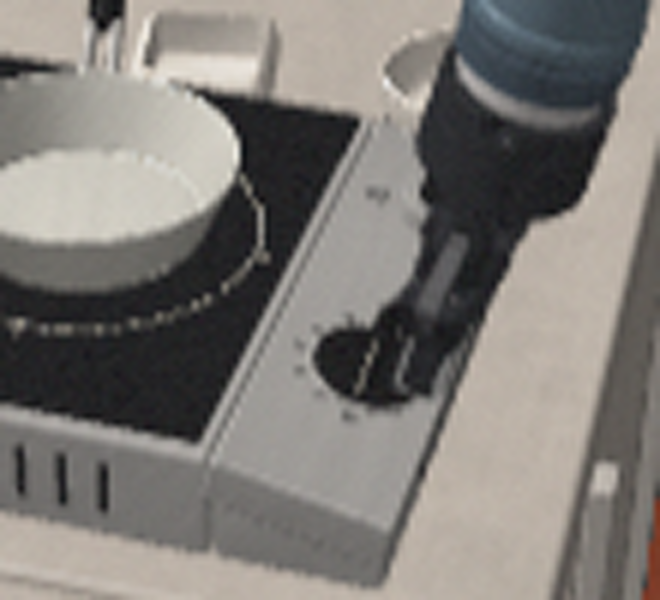

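The fingertip is just in front of the wing, beside its index line at crop (365,365), and clear of it. Next I go down, make contact and start the arc.

>>> {"fn": "step_arm", "kwargs": {
  "travel": [
    [0,0,0.5],
    [0,0,0.4],
    [-0.4,0,0],
    [-0.4,0,0],
    [-0.2,0,0],
    [0,0,0]
  ],
  "delta_rot": [
    [0,0,0],
    [0,0,0],
    [0,0,0],
    [0,0,0],
    [0,0,0],
    [0,0,0]
  ]
}}

```text
time: 9.3
position: [420.3, 65.5, 66.0]
ee_rot: [0.076, 0.991, 0.005, 0.111]
force: [0.2, 0.5, -0.7]
gripper_width: -0.1
grip_force: 0.0
```

>>> {"fn": "step_arm", "kwargs": {
  "travel": [
    [-0.16,0.12,0],
    [-0.16,0.12,0],
    [-0.16,0.12,0],
    [-0.16,0.12,0],
    [0,0,0]
  ],
  "delta_rot": [
    [0,0,4],
    [0,0,4],
    [0,0,4],
    [0,0,4],
    [0,0,0]
  ]
}}

```text
time: 9.8
position: [427.4, 68.5, 67.6]
ee_rot: [0.213, 0.971, 0.021, 0.11]
force: [-0.1, 0.5, 0.3]
gripper_width: -0.0
grip_force: 0.0
```

```bash
python3 -c "
from sel import *
go(22,(18.5,22),14)"
```

```text
9.8 [427.4  68.5  67.6] F [-0.1  0.5  0.3] w -0.018414025867916167 q [ 0.02  0.06 -0.83  0.46 -0.01  0.45]
[[-0.885, 0.409, 0.222], [0.418, 0.909, -0.007], [-0.204, 0.087, -0.975]]
rotvec deg (tool) [ 0.22  0.13 -0.29] shift tool cm now [-0.01 -0.08  0.03] X [427.2  67.8  67.2]
tool rel axis in tool frame [ 18.6  22.7 -14.3]
```

>>> {"fn": "step_arm", "kwargs": {
  "travel": [
    [-0.24,0.18,0],
    [-0.24,0.18,0],
    [-0.24,0.18,0],
    [-0.24,0.18,0],
    [0,0,0]
  ],
  "delta_rot": [
    [0,0,6],
    [0,0,6],
    [0,0,6],
    [0,0,6],
    [0,0,0]
  ]
}}

```text
time: 10.3
position: [438.9, 69.2, 70.1]
ee_rot: [0.409, 0.906, 0.043, 0.103]
force: [-0.2, 1.1, -1.3]
gripper_width: 0.0
grip_force: 0.4
```

```bash
python3 -c "
from sel import *
go(46,(18.5,22),14)
p,d=shot('side','side6')
cv2.imwrite('pics/c6.png',cv2.resize(p[240:300,310:400,::-1],(750,500),interpolation=cv2.INTER_CUBIC))"
```

```text
10.3 [438.9  69.2  70.1] F [-0.2  1.1 -1.3] w 0.04122879638313976 q [ 0.02  0.08 -0.8   0.47 -0.01  0.87]
[[-0.644, 0.733, 0.221], [0.75, 0.661, -0.007], [-0.151, 0.162, -0.975]]
rotvec deg (tool) [ 0.25  0.01 -0.22] shift tool cm now [-0.04 -0.05  0.03] X [438.9  68.6  69.8]
tool rel axis in tool frame [ 19.   22.5 -14.2]
```

View pics/c6.png

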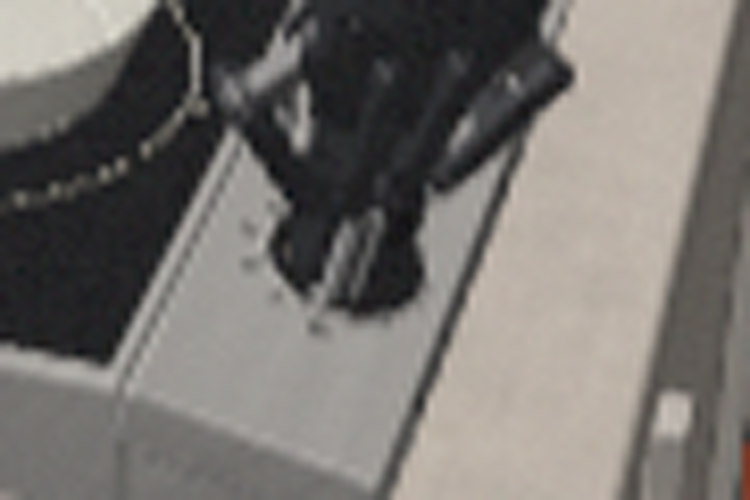

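The fingertip is at the wing with the off mark visible at crop (318,328), and the index line is hidden behind it. I'll continue the arc to just past the crest before level 4.

>>> {"fn": "step_arm", "kwargs": {
  "travel": [
    [-0.24,0.18,0],
    [-0.24,0.18,0],
    [-0.24,0.18,0],
    [-0.24,0.18,0],
    [-0.24,0.18,0],
    [-0.24,0.18,0],
    [0,0,0]
  ],
  "delta_rot": [
    [0,0,6],
    [0,0,6],
    [0,0,6],
    [0,0,6],
    [0,0,6],
    [0,0,6],
    [0,0,0]
  ]
}}

```text
time: 11.05
position: [455.0, 60.8, 74.1]
ee_rot: [0.669, 0.735, 0.073, 0.085]
force: [0.2, -0.1, 0.3]
gripper_width: 0.2
grip_force: 0.0
```

>>> {"fn": "step_arm", "kwargs": {
  "travel": [
    [-0.24,0.18,0],
    [-0.24,0.18,0],
    [-0.24,0.18,0],
    [-0.24,0.18,0],
    [-0.24,0.18,0],
    [0,0,0],
    [0,0,0]
  ],
  "delta_rot": [
    [0,0,6],
    [0,0,6],
    [0,0,6],
    [0,0,6],
    [0,0,6],
    [0,0,0],
    [0,0,0]
  ]
}}

```text
time: 11.75
position: [461.6, 48.3, 75.5]
ee_rot: [0.836, 0.538, 0.092, 0.063]
force: [-0.2, 0.7, -0.1]
gripper_width: -0.1
grip_force: 0.0
```

```bash
python3 -c "
from sel import *
go(112,(18.5,22),14)"
```

```text
11.75 [461.6  48.3  75.5] F [-0.2  0.7 -0.1] w -0.07973259281103848 q [-0.03  0.11 -0.75  0.49  0.    1.97]
[[0.405, 0.887, 0.222], [0.91, -0.414, -0.007], [0.086, 0.205, -0.975]]
rotvec deg (tool) [ 0.14 -0.22 -0.06] shift tool cm now [-0.03  0.02  0.04] X [461.8  47.9  75.1]
tool rel axis in tool frame [ 18.9  21.8 -14.3]
```

>>> {"fn": "step_arm", "kwargs": {
  "travel": [
    [0.5,0,0],
    [0.3,0,-3],
    [0,0,-4],
    [4,0,-2],
    [4,0,0],
    [4,0,0],
    [0,0,0]
  ],
  "delta_rot": [
    [0,0,0],
    [0,0,0],
    [0,0,0],
    [0,0,0],
    [0,0,0],
    [0,0,0],
    [0,0,0]
  ]
}}

```text
time: 12.45
position: [496.8, 169.5, 175.8]
ee_rot: [0.835, 0.538, 0.095, 0.063]
force: [-0.5, -0.8, -0.5]
gripper_width: 0.0
grip_force: 0.0
```

```bash
python3 -c "
from sel import *
go(112,(18.5,22),14)
p,d=shot('top','top7'); q,_=shot('side','side7')
a=cv2.resize(p[280:316,240:290,::-1],(500,360),interpolation=cv2.INTER_CUBIC)
b_=cv2.resize(q[250:286,325:365,::-1],(300,270),interpolation=cv2.INTER_CUBIC)
o=np.zeros((360,800,3),np.uint8);o[:,:500]=a;o[:270,500:]=b_
cv2.imwrite('pics/c7.png',o)"; python3 m.py top7b
```

```text
12.45 [496.8 169.5 175.8] F [-0.5 -0.8 -0.5] w 0.010876559745544068 q [ 0.24  0.12 -0.43  0.79 -0.06  2.23]
[[0.402, 0.887, 0.226], [0.911, -0.412, -0.003], [0.09, 0.207, -0.974]]
rotvec deg (tool) [ 0.26 -0.5   0.06] shift tool cm now [-13.4   -0.17   9.06] X [461.8  47.9  75.1]
tool rel axis in tool frame [ 152.6   23.8 -104.3]
12.55 [493.8 166.  174. ] F [-0.1 -0.2  0.2] w -0.08015252056624506 q [ 0.24  0.12 -0.44  0.8  -0.06  2.23]
[[0.406, 0.887, 0.221], [0.91, -0.415, -0.007], [0.086, 0.204, -0.975]]
base blob [ 268  213   48   50 1882] [291.48777896 237.34962806] [591.1 -22.3  75. ]
rim fit [596.14651803 -21.85784894] 492
handle line: x at y=-22 595.7808208909994 -0.20813650806820727
```

View pics/c7.png

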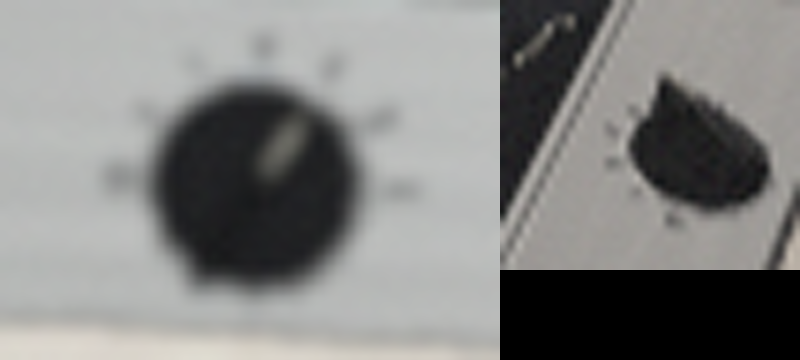

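The index line points at crop (333,67), the fourth bar after the off circle, so the selector is at level 4. The pan hasn't moved. Now I locate the start key.

```bash
python3 -c "
from sel import *
d=np.load('pics/top7.npy')
print(np.array([[pt('top',d[:],u,v)[2] if 0 else 0 for u in [0]] for v in [0]]).size)
c=camera_params('top');K=np.array(c['camera_matrix']);Rm=np.array(c['R']);t=np.array(c['t']).ravel()
for v in range(295,310): print(v,[int(round((Rm.T@(np.linalg.inv(K)@[u,v,1]*d[v,u]-t))[2])) if d[v,u]>0 else -1 for u in range(311,331)])
for h in (62,70,79): print(h,plane('top',215+421/4-.375,185+469/4-.375,h).round(1))
p=cv2.imread('pics/side7.png'); q=pix('side',[431,-96,65]); print(q); x,y=q.astype(int)
cv2.imwrite('pics/c8.png',np.hstack([cv2.resize(p[y-22:y+22,x-22:x+22],(400,400),interpolation=cv2.INTER_CUBIC),cv2.resize(cv2.imread('pics/top7.png')[282:322,300:340],(400,400),interpolation=cv2.INTER_CUBIC)]))"
```

```text
1
295 [62, 57, 57, 61, 61, 59, 69, 75, 72, 71, 75, 72, 72, 65, 56, 60, 62, 67, 64, 63]
296 [55, 57, 55, 67, 61, 75, 77, 68, 75, 72, 80, 75, 74, 72, 67, 63, 59, 61, 60, 64]
297 [60, 57, 54, 64, 67, 65, 71, 69, 72, 81, 74, 75, 74, 75, 73, 68, 59, 57, 63, 60]
298 [65, -1, 54, 74, 77, 69, 67, 74, 68, 89, 82, 75, 70, 72, 75, 67, 70, 61, 62, 60]
299 [61, 59, 69, 69, 70, 74, 67, 80, 74, 78, 80, 77, 74, 68, 65, 71, 62, 64, 63, 61]
300 [57, 55, 68, 68, 67, 75, 81, 80, 75, 75, 76, 81, 81, 72, 71, 70, 80, 51, 64, 59]
301 [52, 54, 71, 71, 68, 81, 74, 80, 77, 80, 75, 72, 74, 78, 67, 67, 71, 68, 60, 57]
302 [61, 51, 67, 68, 68, 85, 79, 86, 68, -1, 74, 81, 84, 78, 75, 75, 72, 62, 68, 57]
303 [63, 65, 65, 71, 66, 78, 78, 77, 77, 75, 69, 77, 81, 76, 77, 71, 64, 69, 62, 51]
304 [53, 57, 66, 69, 66, 76, 74, 72, 75, 82, 81, 76, 78, 71, 68, 72, 71, 52, 59, 56]
305 [53, 44, 73, 75, 69, 59, 72, 80, 85, 74, 83, 77, 74, 78, 69, 67, 68, 58, 55, 54]
306 [52, 56, 55, 67, 65, 63, 68, 76, 77, 73, 80, 69, 81, 67, 69, 68, 64, 61, 52, 55]
307 [48, 49, 51, 55, 68, 70, 68, 67, 72, 80, 72, 70, 66, 73, 65, 63, 53, 56, 49, 57]
308 [49, 53, 60, 56, 49, 62, 66, 65, 66, 66, 63, 70, 67, 68, 63, 51, 52, 54, 55, 51]
309 [54, 56, 54, 45, 57, 51, 59, 63, 66, 67, 74, 67, 65, 60, 54, 59, 57, 60, 53, 54]
62 [431.5 -96.3  62. ]
70 [431.  -96.2  70. ]
79 [430.5 -95.9  79. ]
[362.30574508 244.02013074]
```

View pics/c8.png

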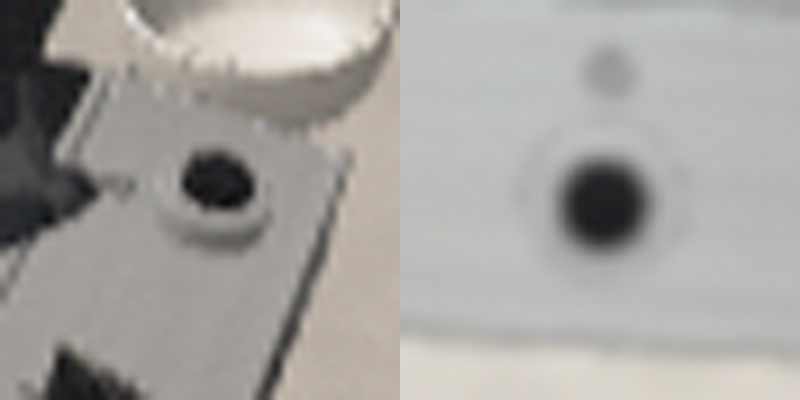

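The key is at right-crop (603,203). It stands in a raised collar, with its top at z≈76 and the collar at about 68. A shut fingertip square to the console face can press it about 5 mm without reaching the collar.

```bash
python3 -c "
from sel import *
s,m=st(); X=np.array([430.6,-96,76])+n*25
print((m.T@(X-s['position'])/10).round(2), X)"
```

```text
12.6 [493.1 165.2 173.7] F [-0.8 -0.1 -1. ] w 0.2781634893804652 q [ 0.24  0.12 -0.44  0.8  -0.06  2.23]
[[0.408, 0.886, 0.22], [0.909, -0.416, -0.007], [0.085, 0.203, -0.975]]
[-27.12   3.35   5.85] [425.14930248 -95.76547544 100.39743623]
```

>>> {"fn": "step_arm", "kwargs": {
  "travel": [
    [-3.87,0.48,0],
    [-3.87,0.48,0],
    [-3.87,0.48,0],
    [-3.87,0.48,0],
    [-3.87,0.48,0],
    [-3.87,0.48,0],
    [-3.9,0.48,0],
    [0,0,3],
    [0,0,2.8],
    [0,0,0]
  ],
  "delta_rot": [
    [0,0,0],
    [0,0,0],
    [0,0,0],
    [0,0,0],
    [0,0,0],
    [0,0,0],
    [0,0,0],
    [0,0,0],
    [0,0,0],
    [0,0,0]
  ]
}}

```text
time: 13.6
position: [421.6, -95.3, 97.7]
ee_rot: [0.838, 0.535, 0.09, 0.06]
force: [-0.9, 0.3, 0.3]
gripper_width: -0.2
grip_force: 0.0
```

>>> {"fn": "step_arm", "kwargs": {
  "travel": [
    [0,0,0.8],
    [0,0,0.8],
    [0,0,0.4],
    [0,0,0]
  ],
  "delta_rot": [
    [0,0,0],
    [0,0,0],
    [0,0,0],
    [0,0,0]
  ]
}}

```text
time: 14.0
position: [430.0, -95.4, 81.5]
ee_rot: [0.837, 0.536, 0.092, 0.063]
force: [-0.3, -0.4, -0.5]
gripper_width: -0.3
grip_force: 0.0
```

```bash
python3 -c "
from sel import *
s,m=st(); X=np.array([430.6,-96,76])
print((m.T@(X-s['position'])/10).round(2), X)"
```

```text
14.0 [430.  -95.4  81.5] F [-0.3 -0.4 -0.5] w -0.3171806845320083 q [-0.42  0.06 -0.78  0.52  0.08  1.59]
[[0.408, 0.886, 0.221], [0.909, -0.417, -0.007], [0.086, 0.204, -0.975]]
[-0.08 -0.04  0.55] [430.6 -96.   76. ]
```

Positioned above the key. I'll press in small steps and watch the force.

>>> {"fn": "step_arm", "kwargs": {
  "travel": [
    [0,0,0.3],
    [0,0,0.2],
    [0,0,0.2],
    [0,0,0]
  ],
  "delta_rot": [
    [0,0,0],
    [0,0,0],
    [0,0,0],
    [0,0,0]
  ]
}}

```text
time: 14.4
position: [432.2, -95.8, 75.1]
ee_rot: [0.837, 0.536, 0.092, 0.063]
force: [0.3, 0.3, 3.4]
gripper_width: 0.0
grip_force: 1.6
```

>>> {"fn": "step_arm", "kwargs": {
  "travel": [
    [0,0,0.2],
    [0,0,0]
  ],
  "delta_rot": [
    [0,0,0],
    [0,0,0]
  ]
}}

```text
time: 14.6
position: [432.6, -95.9, 73.8]
ee_rot: [0.837, 0.536, 0.092, 0.063]
force: [-3.9, 1.4, 12.5]
gripper_width: -0.1
grip_force: 6.6
```

>>> {"fn": "step_arm", "kwargs": {
  "travel": [
    [0,0,0.2],
    [0,0,0]
  ],
  "delta_rot": [
    [0,0,0],
    [0,0,0]
  ]
}}

```text
time: 14.8
position: [432.8, -95.9, 73.3]
ee_rot: [0.837, 0.536, 0.092, 0.064]
force: [-16.3, 3.7, 35.1]
gripper_width: 0.2
grip_force: 18.7
```

The spring force rose to about 3.5 N, then a hard stop came near z=74, which is above the collar, so the key is fully down. Releasing and retreating.

>>> {"fn": "step_arm", "kwargs": {
  "travel": [
    [0,0,-1],
    [0,0,-3],
    [0,0,-4],
    [0,0,-4],
    [0,0,-4],
    [-4,0,0],
    [-4,0,0],
    [-4,0,0],
    [0,0,0],
    [0,0,0]
  ],
  "delta_rot": [
    [0,0,0],
    [0,0,0],
    [0,0,0],
    [0,0,0],
    [0,0,0],
    [0,0,0],
    [0,0,0],
    [0,0,0],
    [0,0,0],
    [0,0,0]
  ]
}}

```text
time: 15.8
position: [347.3, -204.1, 216.0]
ee_rot: [0.838, 0.535, 0.092, 0.062]
force: [-0.6, 0.9, -0.1]
gripper_width: 0.2
grip_force: 0.0
```

```bash
python3 m.py top9; python3 -c "
from h import *
cv2.imwrite('pics/c9.png',cv2.resize(cv2.imread('pics/top9.png')[180:330,160:420],(780,450),interpolation=cv2.INTER_CUBIC))"
```

```text
15.8 [ 347.3 -204.1  216. ] F [-0.6  0.9 -0.1] w 0.1912182985822626 q [-0.81 -0.12 -0.57  0.97  0.16  1.21]
[[0.412, 0.884, 0.221], [0.907, -0.421, -0.006], [0.087, 0.203, -0.975]]
base blob [ 268  213   47   50 1843] [291.46228974 237.03635377] [591.9 -22.2  75. ]
rim fit [596.31914722 -22.061929  ] 504
handle line: x at y=-22 595.8119111823349 -0.20852734758618235
```

View pics/c9.png

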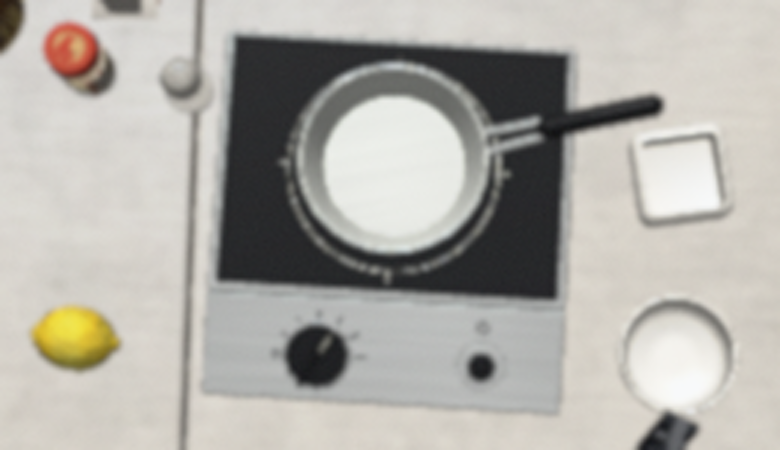

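The pan is centred in the ring at crop (395,165). The selector points at bar 4, at (325,343). The key at (481,367) is up again, the bystanders haven't moved, and the arm is clear.

```bash
python3 -c "
from workcell import manip
print(manip.close_job())"
```

```text
the job is handed in; nothing more can be done
None
```

The job is handed in: the pan stands centred on the ring to about 1.5 mm by camera, the selector is clicked in at level 4, and the start key was then pressed to its stop (judged by force) and let go, with the things around the hob unmoved.

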